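# Check the bench emergency stop and bring the power back on

## Task

Check the emergency stop of the repair bench's sloping power desk: press its mushroom button in until it latches and take your hand off it to see that it stays in by itself, then turn its head clockwise until it unlatches and let go, so that it springs fully back out. Then restore the bench power: push the start plunger (the one of the two small round push-buttons that stands tall, not the flush one) fully down to its stop, keep it down for a moment and let it come back up. Leave the flush button, the selector and everything lying about on the bench as they are.

Things in the scene. Friction and masses are not known exactly. Their poses are not given: they have to be found in the camera images.
- console: fixed grey steel power desk, 200 mm deep, 300 wide, 135 high, left or right of the opened device; origin under its centre, z up, x to its back. Its front panel rises from 51 mm high at the front edge towards the back at 30 degrees, outward normal (-0.5, 0, 0.866) in this frame; all controls move along or about that normal. Low meter in the upper middle; tape may stand on its flat top
- stop_top (a point): top centre of the mushroom stop's 40 mm head, near the panel's right (-y) edge; moves with it; z is its axis, out of the panel. Straight-sided grip band 4.5 to 22.5 mm below this point; top 39.5 mm out from the panel when out. Below the head a collar 31 mm across, 7.5 high. Panel clear for 60 mm round the axis
- stop (a joint): travel of the mushroom stop, m: 0 out, 0.0075 at its end stop. The spring takes 5 N at first, about 10 N at the end stop. Pressed to the end stop and let go it latches at about 0.0057 and cannot be pulled out from there
- stop_turn (a joint): turn of the mushroom's head, rad: 0 at rest, grows clockwise seen from in front of the panel (right-handed about the axis into the panel), end stop at 0.95. A latched button unlatches once turned about 0.45 (0.55 at most); needs under 0.06 N m. Gripped, the head may stay in; let go, it springs out and turns back to 0 by itself within about 1 s
- start_top (a point): centre of the top of the start plunger, a black button 23 mm across in a steel bezel 30 mm across and 6 mm high; the top is 26 mm out from the panel when up. z axis out of the panel
- start (a joint): travel of the start plunger, m: 0 up, 0.008 at its stop. The spring takes 3 N at first and 7 N at the stop; it comes back up by itself
- flush_top (a point): centre of the flush push-button, 23 mm across, its top only 1.5 mm above its bezel, 60 mm left (+y) of the start plunger on the panel; not to be used
- flush (a joint): travel of the flush button, m: 0 up, 0.005 down
- selector_tip (a point): pointer end of the selector, a black bar knob 30 mm long standing 20 mm out of the panel at its upper left; stands at any angle, not to be touched
- ventilator: fixed opened device with white front and circuit boards, 275 mm wide, 250 mm deep, 112 mm high, beside the power desk; origin under its centre
- tape: roll of black tape, 48 mm across, 19 mm high, on the flat top of the power desk; loose, leave alone
- screwdriver: screwdriver lying in front of the power desk; loose, leave alone
- screw_tray: small divided tray 70 x 110 x 22 mm in front of the opened device; loose, leave alone
- multimeter: hand multimeter 185 x 88 x 46 mm lying in front, near the middle; loose, leave alone
- spray_can: metal can 52 mm across, 165 mm high; loose, leave alone
- solder_reel: steel reel 56 mm across, 46 mm high; loose, leave alone
- pliers: red-handled pliers lying to the right; loose, leave alone

How it is judged:
By the outcome, as a careful person would: the job done as asked, in the order asked, and still so for the second after the job is handed in, with the robot touching nothing.
It also fails if it takes over 48 s, if anything falls off the work surface, if the arm or the gripper's body presses on something with over 40 N, if the wrist force passes 120 N, or if a joint passes its speed limit or range.

## Robot

A 7-joint arm with a two-finger parallel gripper is mounted at the origin on the work surface. World frame = base frame: x ahead of the robot, y to its left, z up, the work surface at z = 0. Lengths are in m, angles in rad, forces in N, time in s.
With the tool pointing down it reaches from about 0.425 to 0.875 m from the base axis. Payload 9.9 kg.
Tool frame: the origin (TCP) lies on the centre line of the jaws, within the pads' length; the fingertips stand r.tips_ahead ahead of it and the grasp point (between the pads) lies 5 mm behind it (r.tips_ahead is the distance from the TCP to the fingertips, in m); z points along the fingers, y is the direction in which the jaws open and shut (so a half turn about z gives the same grasp; the last joint's range is limited). The gripper opens to 85 mm and grips with 20 to 120 N. Pads are 22 mm wide; open, the fingers measure 114 mm over their backs; the gripper's body (76 mm by 85 mm) begins 54 mm behind the grasp point. The pads swing forward as they close: fully open they stand 13 mm farther back than shut.
Start: joints at [1.066, 0.576, 0.025, 1.437, -0.015, 1.129, -0.057], TCP at [0.276, -0.616, 0.245] pointing down, gripper open.
Joint ranges: [-2.76, 2.76], [-0.34, 2.15], [-1.52, 1.57], [0.19, 2.46], [-1.09, 4.23], [0.17, 1.99], [-2.82, 2.82]. Speed limits (rad/s): [2.22, 2.22, 3.01, 3.01, 3.14, 3.14, 3.14].

## Interface

Orientations are given as a rotation vector (axis times angle).
In Python, from bench import r, imaging, ticket gives the robot as it stands.
- The arm moves only by the shell command python3 -m handwheel 'ROWS'. ROWS is JSON, a list of rows, each a list of 7 numbers: the turn, a rotation vector about the tool's x, y, z in degrees, then the shift along the tool's x, y, z in m, then the closure in counts, from 0 (fully open) to 255 (shut). In form: [[rx, ry, rz, tx, ty, tz, claw], ...]. A call has 1 to 12 rows; each row shifts and turns the commanded pose from where the row before left it, along the tool's axes as they then stand; what a row does not reach is not made up. A row lasts 1/10 s, in which the tool goes at most 50 mm and 8.59 degrees, less where a joint would pass 70% of its speed; a pose out of reach is approached as far as the arm can. A call with a gripper value outside its range is refused whole. The fingers move at their own pace and stop on an object; the grip force is fixed at half the most. Time passes only in rows, so rows that do not move let the fingers close. It gives the time, the measured TCP pose, the force and the opening at its end, in the units of the state.
- r.sense(): the state, without advancing time (a new reading comes with each control period).
- imaging.capture(name): name is "scene" or "top"; returns a dict with "image" (400x640x3 uint8, red, green, blue), "K" (3x3 intrinsics, pixels), "k1" (the pictures are not rectified: a ray, as slopes to the right and down, at radius r is drawn at 1 + k1 r^2 times it, then the intrinsics apply), "extrinsics" (4x4, takes a point from world to camera coordinates). Camera axes: x right, y down, z forward; pixel columns grow to the right and rows downward; lengths in m; the calibration is good to about 2 mm. A picture is of the moment at which its call begins. There is no depth.
- ticket.job_done(): hands the job in, once; it reports no verdict.
The state is a dict: "clock": time; "joints": joint angles; "qvel": joint speeds; "joint_torque": joint torques, N m; "tool_pos": TCP position; "orientation": TCP orientation; "force": force on the tool from outside, world axes, zero at the start; "torque": the same for the moment, N m; "width": finger opening in m.
Only numpy, scipy, OpenCV 4.12 (cv2) and the standard library are available. Lean on these libraries where they do the work, as an engineer would, in place of code of your own. Each camera call takes 0.05 s, during which the arm holds its last target.

## Working session

There is one attempt and no reset: what is moved stays moved. The work goes in short steps, Python scripts to look and compute and a shell command to move; the robot and the scene stay as the last step left them, time stands still between calls to the robot, and variables do not carry over. Pictures are saved under pics/ and viewed, and the job is handed in when it is done.

```bash
ls; mkdir -p pics; cat > h.py <<'E'
import numpy as np, cv2
from bench import r, imaging, ticket
def cap(name,fn):
    d=imaging.capture(name); cv2.imwrite(fn,cv2.cvtColor(d["image"],cv2.COLOR_RGB2BGR)); 
    np.savez(fn.replace('.png','.npz'),**{k:np.array(v) for k,v in d.items()}); return d
def ray(d,u,v):
    K=np.array(d["K"]);k1=float(d["k1"]);T=np.array(d["extrinsics"])
    x,y=(u-K[0,2])/K[0,0],(v-K[1,2])/K[1,1]
    a,b=x,y
    for _ in range(30):
        s=1+k1*(a*a+b*b); a,b=x/s,y/s
    R=T[:3,:3];o=-R.T@T[:3,3]; w=R.T@np.array([a,b,1.]); return o,w/np.linalg.norm(w)
def proj(d,p):
    K=np.array(d["K"]);k1=float(d["k1"]);T=np.array(d["extrinsics"])
    c=T[:3,:3]@np.asarray(p)+T[:3,3]; a,b=c[0]/c[2],c[1]/c[2]; s=1+k1*(a*a+b*b)
    return K[0,0]*a*s+K[0,2],K[1,1]*b*s+K[1,2]
def tri(rays):
    A=np.zeros((3,3));B=np.zeros(3)
    for o,w in rays:
        P=np.eye(3)-np.outer(w,w);A+=P;B+=P@o
    p=np.linalg.solve(A,B); return p,[np.linalg.norm(np.cross(p-o,w)) for o,w in rays]
E
python3 - <<'E'
from h import *
for n in("scene","top"):
    d=cap(n,f"pics/{n}0.png"); print(n,d["K"],d["k1"],d["extrinsics"])
s=r.sense(); print(s,r.tips_ahead)
E
```

```text
pics
scene [[428.09776364   0.         318.32818569]
 [  0.         428.09776364 201.99278916]
 [  0.           0.           1.        ]] 0.016106029495465413 [[ 0.67014141  0.74216149 -0.01033449 -0.35596534]
 [ 0.44396243 -0.4119603  -0.7957299  -0.16357044]
 [-0.59481749  0.52866343 -0.60556348  1.66156858]
 [ 0.          0.          0.          1.        ]]
top [[407.6641534    0.         315.32288216]
 [  0.         407.6641534  198.61546264]
 [  0.           0.           1.        ]] -0.0917000235858086 [[-0.02200248 -0.99969609 -0.01111809  0.01666397]
 [-0.99157401  0.02324103 -0.12743952  0.54611522]
 [ 0.12765919  0.00822043 -0.99178403  1.27571712]
 [ 0.          0.          0.          1.        ]]
{'clock': 0.1, 'joints': array([ 1.06620397,  0.57639816,  0.02482456,  1.43778898, -0.01499865,
        1.1290128 , -0.05652542]), 'qvel': array([ 0.00214506, -0.00063149,  0.00166465, -0.00292407,  0.00036661,
        0.00125683, -0.00236923]), 'joint_torque': array([ 5.36450185e-03, -7.67303681e+01,  2.25769915e+00, -2.86606801e+01,
        1.59489474e-02,  8.55747436e-03, -4.38497784e-05]), 'tool_pos': array([ 0.2755952 , -0.61576907,  0.24457425]), 'orientation': array([-3.07095832e+00, -6.55867344e-01,  5.57840944e-04]), 'force': array([0.83785126, 0.66937757, 1.51106782]), 'torque': array([ 0.00849992,  0.00915507, -0.05388971]), 'width': 0.0854251826176396} 0.014
```

View pics/scene0.png

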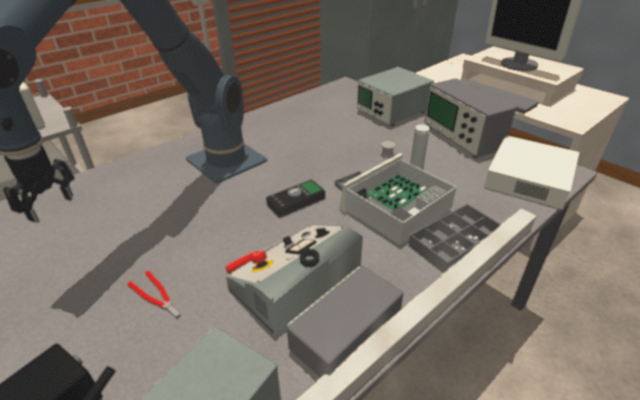

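View pics/top0.png

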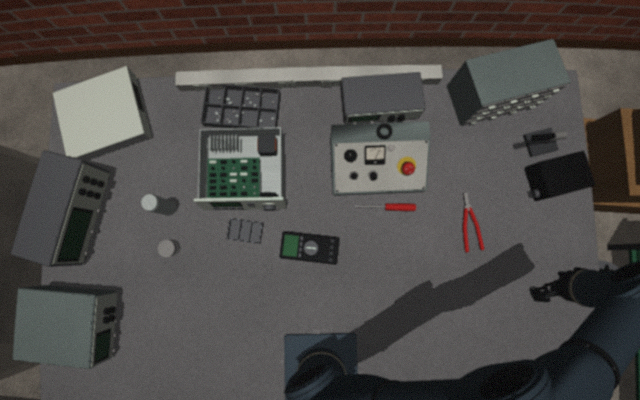

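The top view shows the desk at about (332–428, 122–193). The mushroom is at (407,167) and the two small buttons are near (354,176) and (373,175). I'll zoom in on these.

```bash
python3 - <<'E'
import cv2
a=cv2.imread('pics/top0.png')[115:200,325:435]; cv2.imwrite('pics/t0z.png',cv2.resize(a,None,fx=7,fy=7,interpolation=cv2.INTER_CUBIC))
a=cv2.imread('pics/scene0.png')[215:305,215:365]; cv2.imwrite('pics/s0z.png',cv2.resize(a,None,fx=5,fy=5,interpolation=cv2.INTER_CUBIC))
E
```

```text
(no output)
```

View pics/t0z.png

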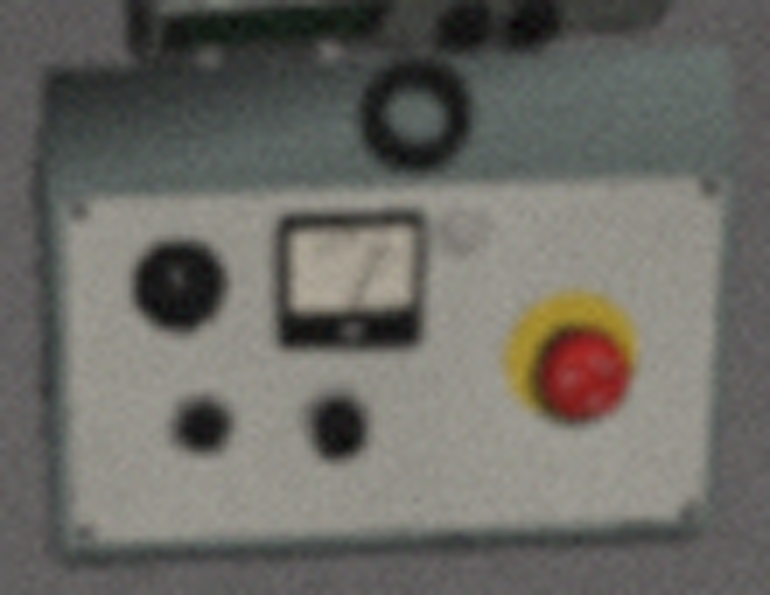

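View pics/s0z.png

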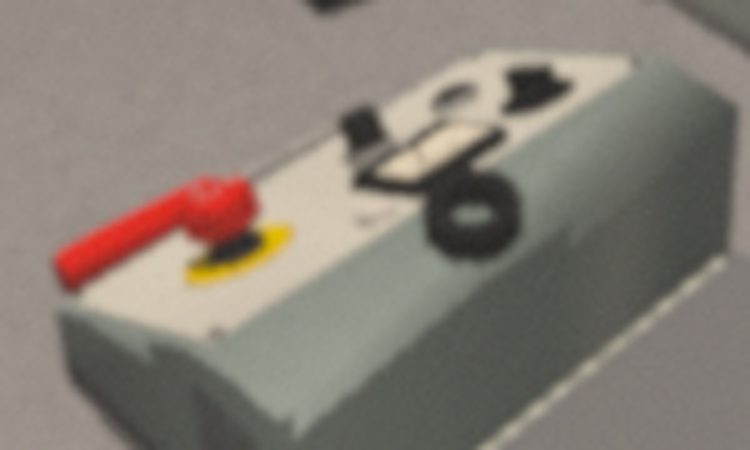

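The tall start plunger is the right one of the pair. It is near (337,425) in the top crop and (362,125) in the scene crop. I'll zoom in further to measure it.

```bash
python3 - <<'E'
import cv2,numpy as np
def z(src,x0,y0,x1,y1,f,fn):
    a=cv2.imread(src)[y0:y1,x0:x1]; a=cv2.resize(a,None,fx=f,fy=f,interpolation=cv2.INTER_CUBIC)
    for i in range(x0,x1,5): cv2.line(a,(int((i-x0+.5)*f),0),(int((i-x0+.5)*f),6),(255,0,255),1); cv2.putText(a,str(i),(int((i-x0)*f),18),0,.4,(255,255,0),1)
    for i in range(y0,y1,5): cv2.line(a,(0,int((i-y0+.5)*f)),(6,int((i-y0+.5)*f)),(255,0,255),1); cv2.putText(a,str(i),(8,int((i-y0+.5)*f)),0,.4,(255,255,0),1)
    return a
t=z('pics/top0.png',345,150,425,190,10,0); s=z('pics/scene0.png',225,230,305,275,10,0)
cv2.imwrite('pics/z1.png',t);cv2.imwrite('pics/z2.png',s)
E
```

```text
(no output)
```

View pics/z1.png

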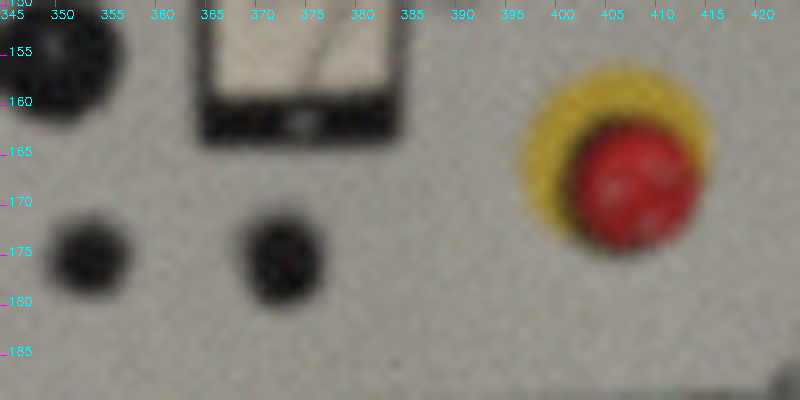

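View pics/z2.png

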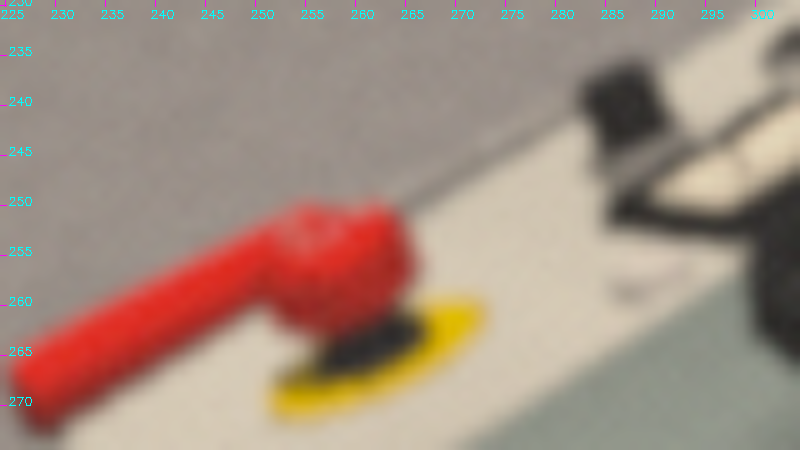

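```bash
cat > m.py <<'E'
from h import *
from scipy.optimize import least_squares
T=dict(np.load('pics/top0.npz'));S=dict(np.load('pics/scene0.npz'))
t7=lambda u,v:(325+u/7-.5,115+v/7-.5); s5=lambda u,v:(215+u/5-.5,215+v/5-.5)
t10=lambda u,v:(345+u/10-.5,150+v/10-.5); s10=lambda u,v:(225+u/10-.5,230+v/10-.5)
C={'FL':(-.1,.15,.051),'FR':(-.1,-.15,.051),'ML':(.0455,.15,.135),'MR':(.0455,-.15,.135),'BL':(.1,.15,.135),'BR':(.1,-.15,.135)}
obs=[(T,'FL',t7(65,560)),(T,'FR',t7(703,537)),(T,'ML',t7(45,195)),(T,'MR',t7(728,180)),(T,'BL',t7(45,70)),(T,'BR',t7(735,45)),
(S,'FR',s5(60,310)),(S,'BR',s5(292,440)),(S,'BL',s5(737,108)),(S,'ML',s5(645,55)),(S,'FL',s5(490,50))]
def W(p,c): x,y,a=p; return np.array([x+np.cos(a)*c[0]-np.sin(a)*c[1],y+np.sin(a)*c[0]+np.cos(a)*c[1],c[2]])
f=lambda p:np.ravel([np.subtract(proj(d,W(p,C[k])),o) for d,k,o in obs])
s=least_squares(f,[.65,-.2,0],loss='soft_l1'); p=s.x
if __name__=='__main__':
    print('pose',p); print(np.round(f(p).reshape(-1,2),1).tolist())
    a=p[2]; R=np.array([[np.cos(a),-np.sin(a),0],[np.sin(a),np.cos(a),0],[0,0,1]]); n=R@[-.5,0,.866]
    print('n',n)
    loc=lambda q:R.T@(q-[p[0],p[1],0])
    h=lambda q:np.dot(q-W(p,C['FR']),n)
    for nm,a_,b_ in [('yellow',t10(616,154),s10(378,357)),('head mid',t10(632,184),s10(338,268)),('head top',t10(636,190),s10(325,240)),('start',t10(283,265),s10(615,90)),('start b',t10(285,270),s10(620,75))]:
        q,e=tri([ray(T,*a_),ray(S,*b_)]); print(nm,q.round(4),'err',np.round(e,4),'loc',loc(q).round(4),'h',round(h(q),4))
    for nm,px,hh in [('yellow',t10(616,154),0.001),('headtop',t10(636,190),.0395),('start',t10(283,268),.026),('flush',t10(89,257),.0075)]:
        o,w=ray(T,*px); tt=(hh-h(o))/np.dot(w,n); q=o+tt*w; print('T plane',nm,q.round(4),loc(q).round(4))
    for nm,px,hh in [('yellow',s10(378,357),0.001),('headtop',s10(325,240),.0395),('start',s10(615,82),.026)]:
        o,w=ray(S,*px); tt=(hh-h(o))/np.dot(w,n); q=o+tt*w; print('S plane',nm,q.round(4),loc(q).round(4))
E
python3 m.py
```

```text
pose [ 0.6617785  -0.20040239  0.01925882]
[[-0.8, -0.9], [1.7, -1.5], [0.7, -0.1], [1.4, -1.8], [-0.2, 0.4], [-1.1, 0.3], [-0.8, -0.4], [-1.7, -3.9], [1.2, -0.8], [4.2, -0.1], [-1.2, -0.4]]
n [-0.49990728 -0.00962881  0.866     ]
yellow [ 0.6367 -0.2816  0.0961] err [0.0014 0.0014] loc [-0.0267 -0.0807  0.0961] h 0.0024
head mid [ 0.6228 -0.2815  0.117 ] err [0.0015 0.0015] loc [-0.0405 -0.0803  0.117 ] h 0.0274
head top [ 0.6192 -0.2814  0.1242] err [0.002 0.002] loc [-0.0441 -0.0802  0.1242] h 0.0354
start [ 0.6027 -0.1768  0.0993] err [0.0025 0.0025] loc [-0.0586  0.0247  0.0993] h 0.0211
start b [ 0.6013 -0.1757  0.1029] err [0.001 0.001] loc [-0.06    0.0259  0.1029] h 0.025
T plane yellow [ 0.6376 -0.2807  0.0951] [-0.0257 -0.0798  0.0951]
T plane headtop [ 0.6194 -0.2787  0.129 ] [-0.0439 -0.0774  0.129 ]
T plane start [ 0.6022 -0.174   0.1047] [-0.059   0.0275  0.1047]
T plane flush [ 0.61   -0.1161  0.0885] [-0.0501  0.0853  0.0885]
S plane yellow [ 0.6323 -0.2806  0.092 ] [-0.031  -0.0796  0.092 ]
S plane headtop [ 0.6256 -0.2874  0.1325] [-0.0378 -0.0863  0.1325]
S plane start [ 0.605  -0.1813  0.1062] [-0.0564  0.0202  0.1062]
```

```bash
cat > plan.py <<'E'
from h import *
from scipy.spatial.transform import Rotation as Ro
import sys
from m import p,W
a=p[2]; Rz=Ro.from_euler('z',a).as_matrix(); n=Rz@np.array([-.5,0,.8660254])
def top(lx,ly,h):  # base loc x,y -> world pt
    return W(p,(lx,ly,.051+(lx+.1)*np.tan(np.pi/6)))+h*n
STOP=top(-.027,-.0803,.0395); START=top(-.046,.0265,.026)
up=Rz@np.array([.8660254,0,.5]); R0=np.column_stack([up,-(Rz@[0,1,0]),-n])
def need(pos,R,tgt,Rt):
    return np.degrees(Ro.from_matrix(R.T@Rt).as_rotvec()).round(2), (R.T@(tgt-pos)).round(4), (Rt.T@(tgt-pos)).round(4)
def st():
    s=r.sense(); return s,np.array(s['tool_pos']),Ro.from_rotvec(s['orientation']).as_matrix()
E
python3 - <<'E'
from plan import *
s,P,R=st(); print(STOP,START)
print(need(P,R,STOP+.074*n,R0))
E
```

```text
[ 0.61658356 -0.28158779  0.12735457] [ 0.60227912 -0.1750435   0.10469357]
(array([-6.1 , 29.61, 22.46]), array([ 0.4137, -0.1801,  0.0534]), array([ 0.2422, -0.3276,  0.2012]))
```

```bash
python3 -m handwheel '[[-1.22,5.92,4.49,0,0,0,255],[-1.22,5.92,4.49,0,0,0,255],[-1.22,5.92,4.49,0,0,0,255],[-1.22,5.92,4.49,0,0,0,255],[-1.22,5.92,4.49,0,0,0,255],[0,0,0,0.012,-0.016,0.01,255],[0,0,0,0.024,-0.033,0.02,255],[0,0,0,0.024,-0.033,0.02,255],[0,0,0,0.024,-0.033,0.02,255],[0,0,0,0.024,-0.033,0.02,255]]'; python3 - <<'E'
from plan import *
s,P,R=st(); print(s['clock'],s['width'],s['joints'].round(2),s['force'])
print(need(P,R,STOP+.074*n,R0))
E
```

```text
clock: 1.1
tool_pos: [0.412, -0.464, 0.2208]
orientation: [-3.031, -0.029, -0.812]
force: [1.3, -0.3, -0.2]
width: 0.0004
1.1 0.0003545868603838908 [ 1.17  0.44 -0.23  1.92 -0.64  0.59 -0.07] [ 1.26032465 -0.25992022 -0.24866154]
(array([ 0.06, -0.01,  0.01]), array([ 0.1335, -0.1786,  0.1108]), array([ 0.1334, -0.1785,  0.1109]))
```

```bash
python3 -m handwheel '[[0,0,0,0.024,-0.033,0.02,255],[0,0,0,0.024,-0.033,0.02,255],[0,0,0,0.024,-0.033,0.02,255],[0,0,0,0.024,-0.033,0.02,255],[0,0,0,0.024,-0.033,0.02,255],[0,0,0,0,0,0,255],[0,0,0,0,0,0,255]]'; python3 - <<'E'
from plan import *
s,P,R=st(); print(s['clock'],s['width'],s['joints'].round(2),s['force'])
print(need(P,R,STOP+.074*n,R0))
cap('top','pics/top1.png');cap('scene','pics/scene1.png')
a=cv2.imread('pics/top1.png')[110:210,325:435];b=cv2.imread('pics/scene1.png')[190:290,205:315]
cv2.imwrite('pics/v1.png',cv2.resize(np.hstack([a,b]),(792,360),interpolation=cv2.INTER_CUBIC))
E
```

```text
clock: 1.8
tool_pos: [0.5629, -0.2956, 0.194]
orientation: [-3.029, -0.035, -0.811]
force: [-0.3, -0.3, -0.0]
width: 0.0
1.8 1.5008358007860884e-05 [ 0.71  0.43 -0.21  2.03 -0.67  0.29 -0.4 ] [-0.31702299 -0.30111187 -0.04694501]
(array([-0.07,  0.01,  0.21]), array([ 0.0135, -0.0129,  0.0107]), array([ 0.0134, -0.013 ,  0.0107]))
```

View pics/v1.png

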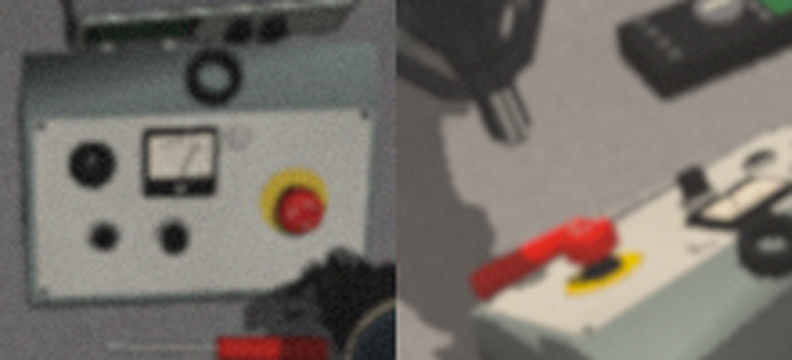

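```bash
python3 - <<'E'
from plan import *
s,P,R=st(); S=dict(np.load('pics/scene1.npz'));T=dict(np.load('pics/top1.npz'))
for q in (P,P+.014*R[:,2],STOP,START): print(proj(S,q),proj(T,q))
E
python3 -m handwheel '[[0,0,0,0.013,-0.013,0.011,255],[0,0,0,0,0,0.03,255],[0,0,0,0,0,0,255],[0,0,0,0,0,0,255]]'; python3 - <<'E'
from plan import *
s,P,R=st(); print(s['joints'].round(3),s['force'])
print(need(P,R,STOP+.044*n,R0))
cap('top','pics/top2.png');cap('scene','pics/scene2.png')
a=cv2.imread('pics/top2.png')[110:210,325:435];b=cv2.imread('pics/scene2.png')[190:290,205:315]
cv2.imwrite('pics/v2.png',cv2.resize(np.hstack([a,b]),(792,360),interpolation=cv2.INTER_CUBIC))
E
```

```text
(np.float64(235.5350518357846), np.float64(224.03717427670972)) (np.float64(421.0165344465543), np.float64(183.7548089426774))
(np.float64(237.775804104617), np.float64(229.12882018075734)) (np.float64(419.8129730579162), np.float64(182.0438838319094))
(np.float64(256.9865254839419), np.float64(252.01954521709126)) (np.float64(408.9953355077291), np.float64(169.49086349275746))
(np.float64(287.2253918296086), np.float64(236.55731925935845)) (np.float64(373.1263609097252), np.float64(176.27550993492582))
clock: 2.3
tool_pos: [0.5923, -0.2856, 0.165]
orientation: [-3.031, -0.026, -0.811]
force: [-0.5, -0.5, 0.2]
width: 0.0001
[ 0.665  0.498 -0.223  2.019 -0.689  0.222 -0.416] [-0.49814445 -0.47110471  0.2069272 ]
(array([ 0.1 ,  0.06, -0.1 ]), array([ 0.0023, -0.0035,  0.0007]), array([ 0.0023, -0.0035,  0.0008]))
```

View pics/v2.png

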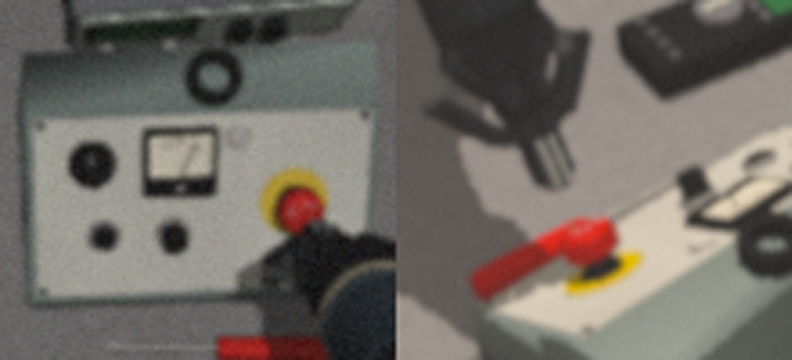

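```bash
python3 -m handwheel '[[0,-8,0,0,0,0,255],[0,0,0,0,0,0,255]]'; cat >> plan.py <<'E'
R8=R0@Ro.from_euler('y',-8,degrees=True).as_matrix()
E
python3 - <<'E'
from plan import *
s,P,R=st(); print(s['joints'].round(3),s['force'])
for h in (.01,0,-.0075): print(need(P,R,STOP+h*n-.014*R8[:,2],R8))
E
```

```text
clock: 2.6
tool_pos: [0.5964, -0.2837, 0.1639]
orientation: [-3.056, -0.035, -0.695]
force: [1.7, 0.5, 0.4]
width: 0.0003
[ 0.5    0.503 -0.024  1.958 -0.626  0.348 -0.509] [1.65487816 0.53704656 0.4265629 ]
(array([-0.19, -3.61,  0.18]), array([ 0.0025, -0.0016,  0.0178]), array([ 0.0036, -0.0017,  0.0176]))
(array([-0.19, -3.61,  0.18]), array([ 0.0033, -0.0016,  0.0277]), array([ 0.005 , -0.0017,  0.0275]))
(array([-0.19, -3.61,  0.18]), array([ 0.0038, -0.0016,  0.0352]), array([ 0.0061, -0.0017,  0.0349]))
```

```bash
python3 -m handwheel '[[0,0,0,0.003,-0.0016,0.018,255],[0,0,0,0,0,0,255],[0,0,0,0,0,0,255]]'
python3 - <<'E'
from plan import *
s,P,R=st(); print(s['joints'].round(3),s['force'])
for h in (.01,0,-.0075): print(need(P,R,STOP+h*n-.014*R[:,2],R8))
E
```

```text
clock: 2.9
tool_pos: [0.6049, -0.2811, 0.1475]
orientation: [-3.053, -0.033, -0.694]
force: [0.8, -0.8, 0.3]
width: 0.0001
[ 0.509  0.534 -0.05   1.957 -0.639  0.315 -0.501] [ 0.77332677 -0.79342525  0.26931655]
(array([-0.39, -3.63,  0.05]), array([ 0.001 ,  0.0008, -0.0008]), array([ 0.001 ,  0.0008, -0.0008]))
(array([-0.39, -3.63,  0.05]), array([0.0018, 0.0009, 0.0092]), array([0.0024, 0.0008, 0.0091]))
(array([-0.39, -3.63,  0.05]), array([0.0024, 0.0009, 0.0167]), array([0.0034, 0.0008, 0.0165]))
```

```bash
python3 -m handwheel '[[0,0,0,0.001,0.0008,0.007,255],[0,0,0,0.0005,0,0.003,255],[0,0,0,0,0,0.003,255],[0,0,0,0,0,0,255],[0,0,0,0,0,0,255]]'
python3 - <<'E'
from plan import *
s,P,R=st(); print(s['joints'].round(3),s['force'],s['force']@n)
print(need(P,R,STOP-.014*R[:,2],R8))
E
```

```text
clock: 3.4
tool_pos: [0.6123, -0.2819, 0.1361]
orientation: [-3.054, -0.033, -0.693]
force: [0.5, -0.8, -0.6]
width: -0.0
[ 0.509  0.558 -0.059  1.949 -0.646  0.296 -0.495] [ 0.46722912 -0.8407096  -0.64014653] -0.7798593538638797
(array([-0.36, -3.58,  0.05]), array([ 0.0001, -0.0002, -0.0042]), array([-0.0002, -0.0002, -0.0042]))
```

```bash
for i in 1; do python3 -m handwheel '[[0,0,0,0,0,0.003,255],[0,0,0,0,0,0,255]]'; done; python3 -c "
from plan import *
s,P,R=st(); print(s['force']@n, (P+.014*R[:,2]-STOP)@n)
cap('scene','pics/scene3.png');cap('top','pics/top3.png')
a=cv2.imread('pics/top3.png')[135:200,365:435];b=cv2.imread('pics/scene3.png')[215:280,225:295]
cv2.imwrite('pics/v3.png',cv2.resize(np.hstack([a,b]),(798,370),interpolation=cv2.INTER_CUBIC))
"
```

```text
clock: 3.6
tool_pos: [0.6137, -0.282, 0.1338]
orientation: [-3.054, -0.033, -0.694]
force: [-5.1, 0.3, 7.8]
width: 0.0002
9.321309016385895 -0.006929656704001722
```

View pics/v3.png

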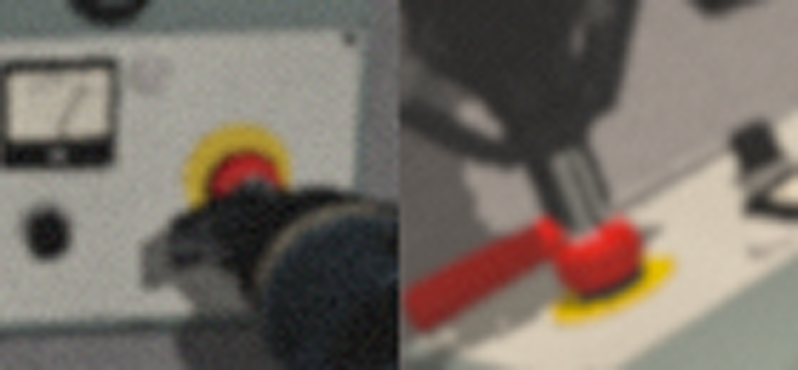

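```bash
python3 -m handwheel '[[0,0,0,0,0,0.002,255],[0,0,0,0,0,0,255]]'; python3 -c "
from plan import *
s,P,R=st(); print(s['force']@n, (P+.014*R[:,2]-STOP)@n)"; python3 -m handwheel '[[0,0,0,0,0,0.002,255],[0,0,0,0,0,0,255]]'; python3 -c "
from plan import *
s,P,R=st(); print(s['force']@n, (P+.014*R[:,2]-STOP)@n)"
```

```text
clock: 3.9
tool_pos: [0.6141, -0.2821, 0.1335]
orientation: [-3.054, -0.032, -0.695]
force: [-13.4, 2.7, 21.5]
width: -0.0002
25.25812633096763 -0.0074230567761416994
clock: 4.1
tool_pos: [0.6144, -0.2823, 0.1332]
orientation: [-3.054, -0.032, -0.697]
force: [-27.0, 4.2, 40.3]
width: -0.0001
48.3453316931012 -0.007799061256008039
```

```bash
python3 -m handwheel '[[0,0,0,0,0,-0.01,255],[0,0,0,0,0,-0.03,255],[0,0,0,0,0,-0.035,128],[0,0,0,0,0,-0.015,0],[0,0,0,0,0,0,0],[0,0,0,0,0,0,0],[0,0,0,0,0,0,0]]'; python3 -c "
from plan import *
s,P,R=st(); print(s['force']@n, (P+.014*R[:,2]-STOP)@n,s['joints'].round(3),s['width'])
print(need(P,R,STOP+.03*n,R0))
cap('scene','pics/scene4.png');cap('top','pics/top4.png')
a=cv2.imread('pics/top4.png')[135:200,365:435];b=cv2.imread('pics/scene4.png')[215:280,225:295]
cv2.imwrite('pics/v4.png',cv2.resize(np.hstack([a,b]),(798,370),interpolation=cv2.INTER_CUBIC))
"
```

```text
clock: 4.8
tool_pos: [0.5767, -0.2823, 0.2095]
orientation: [-3.053, -0.034, -0.69]
force: [0.1, 0.0, -1.3]
width: 0.0721
-1.1551654650346435 0.07714950124859199 [ 0.472  0.421  0.041  1.948 -0.581  0.451 -0.555] 0.07213601258794579
(array([-0.44,  4.51,  0.05]), array([-0.0017,  0.0005,  0.0614]), array([-0.0065,  0.0001,  0.0611]))
```

View pics/v4.png

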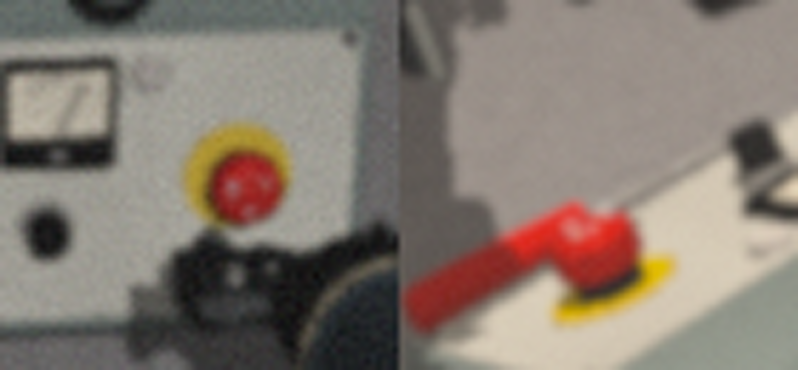

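```bash
python3 -c "
from plan import *
s,P,R=st()
for h in (.03,-.0125): print(need(P,R,STOP+h*n+.010*R[:,2],R))"
```

```text
(array([0., 0., 0.]), array([-0.0016,  0.0003,  0.0715]), array([-0.0016,  0.0003,  0.0715]))
(array([0., 0., 0.]), array([0.0017, 0.0007, 0.1139]), array([0.0017, 0.0007, 0.1139]))
```

```bash
python3 -m handwheel '[[0,0,0,0,0,0.03,0],[0,0,0,-0.001,0,0.03,0],[0,0,0,0,0,0.015,0],[0,0,0,0,0,0,0],[0,0,0,0,0,0,0]]'; python3 -c "
from plan import *
s,P,R=st(); print(s['force'],s['joints'].round(3),s['width'])
print(need(P,R,STOP-.0125*n+.01*R[:,2],R0))"
```

```text
clock: 5.4
tool_pos: [0.6079, -0.2821, 0.1429]
orientation: [-3.054, -0.032, -0.692]
force: [0.1, -0.0, 0.7]
width: 0.0852
[ 0.07970631 -0.04535158  0.65181199] [ 0.504  0.544 -0.046  1.952 -0.649  0.311 -0.491] 0.08516235738922365
(array([-0.37,  4.46,  0.02]), array([ 0.0021, -0.0002,  0.0403]), array([-0.001 , -0.0004,  0.0403]))
```

```bash
python3 -m handwheel '[[0,0,0,0.001,0,0.02,0],[0,0,0,0.001,0,0.014,0],[0,0,0,0,0,0.006,0],[0,0,0,0,0,0,0],[0,0,0,0,0,0,0]]'; python3 -c "
from plan import *
s,P,R=st(); print(s['force'],s['joints'].round(3),s['width'])
print(need(P,R,STOP-.0125*n+.01*R[:,2],R0))
cap('scene','pics/scene5.png');cap('top','pics/top5.png')
a=cv2.imread('pics/top5.png')[135:200,365:435];b=cv2.imread('pics/scene5.png')[215:280,225:295]
cv2.imwrite('pics/v5.png',cv2.resize(np.hstack([a,b]),(798,370),interpolation=cv2.INTER_CUBIC))
"
```

```text
clock: 5.9
tool_pos: [0.627, -0.2814, 0.1082]
orientation: [-3.054, -0.033, -0.693]
force: [0.0, -0.0, 0.2]
width: 0.0855
[ 0.02889977 -0.0413121   0.1673845 ] [ 0.514  0.612 -0.088  1.939 -0.676  0.246 -0.467] 0.08549097150368953
(array([-0.35,  4.41,  0.04]), array([-0.0002, -0.0001,  0.0007]), array([-0.0002, -0.0001,  0.0006]))
```

View pics/v5.png

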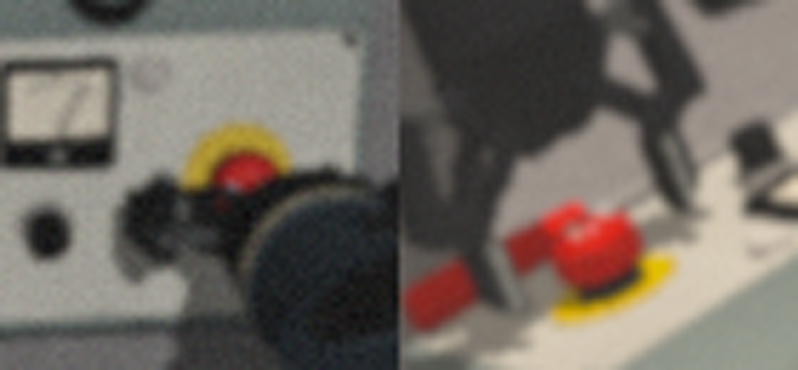

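The open fingers are on either side of the head, so I'll close the jaws.

```bash
python3 -m handwheel '[[0,0,0,0,0,0,140],[0,0,0,0,0,0,255],[0,0,0,0,0,0,255],[0,0,0,0,0,0,255],[0,0,0,0,0,0,255],[0,0,0,0,0,0,255]]'; python3 -c "
from plan import *
s,P,R=st(); print(s['force'],s['torque'],s['joints'].round(3),s['width'])
cap('scene','pics/scene6.png')
b=cv2.imread('pics/scene6.png')[205:280,220:300]
cv2.imwrite('pics/v6.png',cv2.resize(b,None,fx=7,fy=7,interpolation=cv2.INTER_CUBIC))
"
```

```text
clock: 6.6
tool_pos: [0.6271, -0.2813, 0.108]
orientation: [-3.054, -0.033, -0.693]
force: [-2.5, 1.8, 3.0]
width: 0.0384
[-2.50605737  1.80182745  2.97909936] [0.08596578 0.50970835 0.02250235] [ 0.514  0.613 -0.088  1.939 -0.676  0.245 -0.466] 0.03842558415481445
```

View pics/v6.png

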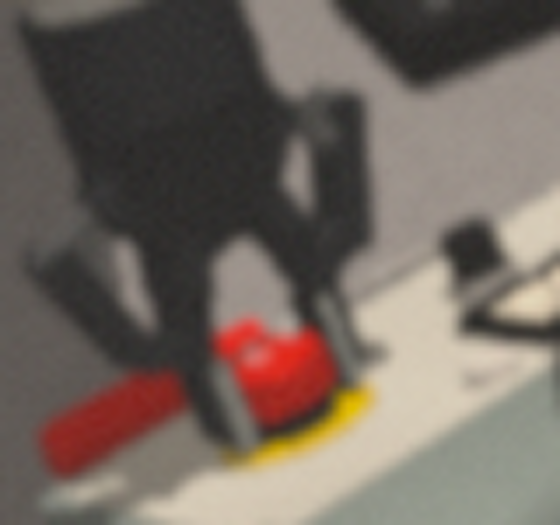

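Gripped at 38.4 mm with the pads on either side of the head. Next I turn it clockwise, which is +z of the tool.

```bash
python3 -m handwheel '[[0,0,4,0,0,0,255],[0,0,4,0,0,0,255],[0,0,4,0,0,0,255],[0,0,4,0,0,0,255],[0,0,4,0,0,0,255],[0,0,0,0,0,0,255]]'; python3 -c "
from plan import *
s,P,R=st(); print(s['force'],s['torque'],s['joints'].round(3),s['width'])
print(need(P,R,STOP-.0125*n+.01*R[:,2],R0))"
```

```text
clock: 7.25
tool_pos: [0.6273, -0.2807, 0.108]
orientation: [-2.94, 0.489, -0.663]
force: [-3.4, 1.2, 5.2]
width: 0.0382
[-3.38063735  1.24016265  5.20933962] [0.57925828 0.33940646 0.38655679] [ 0.464  0.613 -0.013  1.941 -0.819  0.272 -0.685] 0.03820382045428198
(array([  0.38,   4.43, -20.07]), array([-0.0001,  0.0007,  0.0004]), array([-0.0004,  0.0006,  0.0004]))
```

```bash
python3 -m handwheel '[[0,0,4,0,0,0,255],[0,0,4,0,0,0,255],[0,0,4,0,0,0,255],[0,0,4,0,0,0,255],[0,0,4,0,0,0,255],[0,0,0,0,0,0,255],[0,0,0,0,0,0,255]]'; python3 -c "
from plan import *
s,P,R=st(); print(s['force'],s['torque'],s['joints'].round(3),s['width'])
print(need(P,R,STOP-.0125*n+.01*R[:,2],R0))"
```

```text
clock: 7.95
tool_pos: [0.6276, -0.2803, 0.1083]
orientation: [-2.75, 0.966, -0.617]
force: [-2.9, 0.9, 6.3]
width: 0.0378
[-2.94567956  0.86586652  6.34024235] [ 0.96955835 -0.20483093  0.55618715] [ 0.41   0.616  0.07   1.943 -0.946  0.307 -0.916] 0.03778910966726907
(array([  1.1 ,   4.35, -39.9 ]), array([0.    , 0.0012, 0.0005]), array([-0.0008,  0.001 ,  0.0004]))
```

```bash
python3 -m handwheel '[[0,0,4,0,0,0,255],[0,0,2,0,0,0,255],[0,0,0,0,0,0,255],[0,0,0,0,0,0,0],[0,0,0,0,0,0,0],[0,0,0,0,0,0,0],[0,0,0,0,0,0,0],[0,0,0,0,0,0,0],[0,0,0,0,0,0,0]]'; python3 -c "
from plan import *
s,P,R=st(); print(s['force'],s['torque'],s['joints'].round(3),s['width'])
cap('scene','pics/scene7.png')
b=cv2.imread('pics/scene7.png')[205:280,220:300]
cv2.imwrite('pics/v7.png',cv2.resize(b,None,fx=7,fy=7,interpolation=cv2.INTER_CUBIC))
"
```

```text
clock: 8.85
tool_pos: [0.6272, -0.2812, 0.1077]
orientation: [-2.679, 1.103, -0.599]
force: [0.0, -0.3, -0.2]
width: 0.0858
[ 0.0258632  -0.28161724 -0.21760281] [-0.03059082  0.50348361  0.04573295] [ 0.395  0.618  0.094  1.943 -0.977  0.316 -0.992] 0.0857574306754589
```

View pics/v7.png

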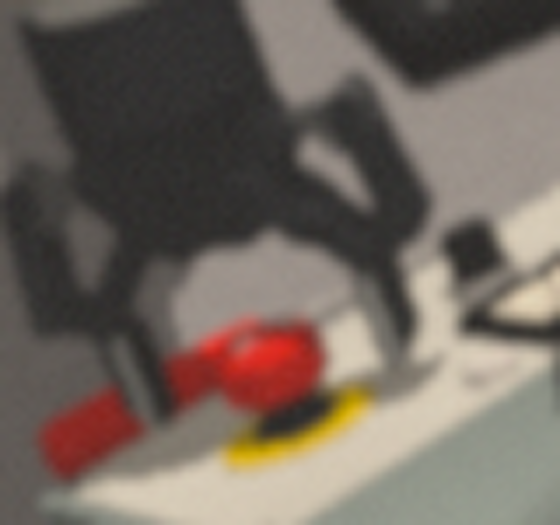

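The head has sprung out and the collar below it is fully visible again. I'll withdraw and look.

```bash
python3 -m handwheel '[[0,0,0,0,0,-0.02,0],[0,0,0,0,0,-0.04,0],[0,0,0,0,0,-0.04,0],[0,0,-6,0,0,0,255],[0,0,-6,0,0,0,255],[0,0,-6,0,0,0,255],[0,0,-6,0,0,0,255],[0,0,-6,0,0,0,255],[0,0,-6,0,0,0,255],[0,0,-6,0,0,0,255],[0,0,-4,0,0,0,255],[0,0,0,0,0,0,255]]'; python3 -c "
from plan import *
s,P,R=st(); print(s['force'],s['joints'].round(3),s['width'])
for h in (.03,0,-.008): print(need(P,R,START+h*n-.014*R[:,2],R0))
cap('scene','pics/scene8.png');cap('top','pics/top8.png')
a=cv2.imread('pics/top8.png')[135:200,345:435];b=cv2.imread('pics/scene8.png')[215:280,225:315]
cv2.imwrite('pics/v8.png',cv2.resize(np.hstack([a,b]),None,fx=4.4,fy=4.4,interpolation=cv2.INTER_CUBIC))
"
```

```text
clock: 10.1
tool_pos: [0.5839, -0.2828, 0.198]
orientation: [-3.054, -0.034, -0.693]
force: [-0.2, -0.3, 0.1]
width: 0.0002
[-0.16544342 -0.25319088  0.05036525] [ 0.453  0.445  0.062  1.949 -0.629  0.432 -0.511] 0.00021642672142954176
(array([-0.36,  4.42,  0.09]), array([-0.024 , -0.1071,  0.0498]), array([-0.0279, -0.1073,  0.0471]))
(array([-0.36,  4.42,  0.09]), array([-0.0216, -0.1069,  0.0797]), array([-0.0279, -0.1073,  0.0771]))
(array([-0.36,  4.42,  0.09]), array([-0.021 , -0.1068,  0.0876]), array([-0.0279, -0.1073,  0.0851]))
```

View pics/v8.png

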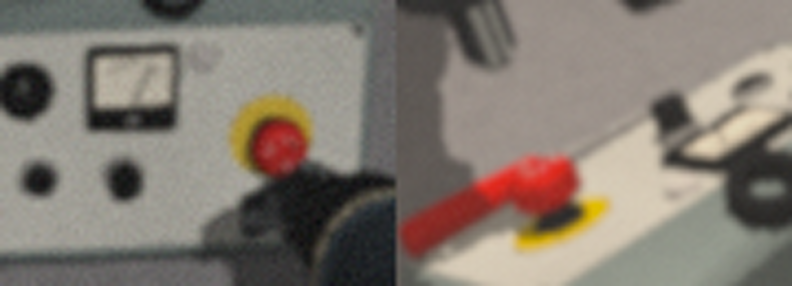

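The button is fully out, as in the first picture. Next is the start plunger.

```bash
python3 -m handwheel '[[0,0,0,-0.006,-0.03,0,255],[0,0,0,-0.008,-0.037,0,255],[0,0,0,-0.01,-0.04,0,255],[0,0,0,0,0,0.03,255],[0,0,0,0,0,0.02,255],[0,0,0,0,0,0,255],[0,0,0,0,0,0,255]]'; python3 -c "
from plan import *
s,P,R=st(); print(s['force'],s['joints'].round(3),s['width'])
for h in (.005,0,-.008): print(need(P,R,START+h*n-.014*R[:,2],R0))
cap('scene','pics/scene9.png');cap('top','pics/top9.png')
a=cv2.imread('pics/top9.png')[135:200,345:435];b=cv2.imread('pics/scene9.png')[200:265,235:325]
cv2.imwrite('pics/v9.png',cv2.resize(np.hstack([a,b]),None,fx=4.4,fy=4.4,interpolation=cv2.INTER_CUBIC))
"
```

```text
clock: 10.9
tool_pos: [0.5814, -0.1761, 0.1431]
orientation: [-3.054, -0.03, -0.693]
force: [-0.2, -0.1, 0.0]
width: -0.0
[-0.20600162 -0.13018886  0.01880816] [ 0.318  0.465 -0.031  2.132 -0.812  0.172 -0.479] -4.884391290549311e-05
(array([-0.29,  4.43, -0.05]), array([ 0.0019, -0.0005,  0.0247]), array([-0.0001, -0.0006,  0.0247]))
(array([-0.29,  4.43, -0.05]), array([ 0.0022, -0.0004,  0.0297]), array([-0.0001, -0.0006,  0.0297]))
(array([-0.29,  4.43, -0.05]), array([ 0.0029, -0.0004,  0.0376]), array([-0.0001, -0.0006,  0.0377]))
```

View pics/v9.png

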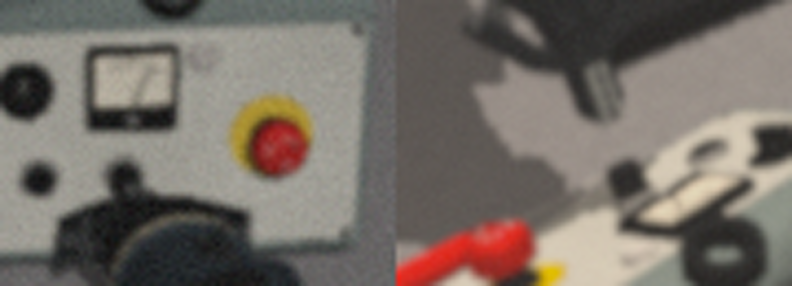

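```bash
python3 -m handwheel '[[0,-3,0,0,0,-0.005,255],[0,-4,0,0,0,0,255],[0,-3,0,0,0,0,255],[0,0,0,0,0,0,255],[0,0,0,0,0,0,255]]'; python3 -c "
from plan import *
s,P,R=st(); print(s['force'],s['joints'].round(3),s['width'])
for h in (.005,0,-.008): print(need(P,R,START+h*n-.014*R[:,2]-.003*R[:,0],R0))"
```

```text
clock: 11.5
tool_pos: [0.5795, -0.1756, 0.1481]
orientation: [-3.104, -0.035, -0.428]
force: [-0.7, -0.0, -0.3]
width: 0.0002
[-0.74273014 -0.03540996 -0.34876399] [ 0.015  0.508  0.365  1.995 -0.612  0.479 -0.712] 0.00022072375968587604
(array([-0.32, 14.3 ,  0.1 ]), array([0.006 , 0.0002, 0.0291]), array([-0.0014,  0.    ,  0.0297]))
(array([-0.32, 14.3 ,  0.1 ]), array([0.0072, 0.0002, 0.0339]), array([-0.0014,  0.    ,  0.0347]))
(array([-0.32, 14.3 ,  0.1 ]), array([0.0092, 0.0002, 0.0417]), array([-0.0014,  0.    ,  0.0427]))
```

```bash
python3 -m handwheel '[[0,2,0,0,0,0,255],[0,3,0,0,0,0,255],[0,0,0,0,0,0,255],[0,0,0,0.005,0,0.02,255],[0,0,0,0,0,0.002,255],[0,0,0,0,0,0,255],[0,0,0,0,0,0,255]]'; python3 -c "
from plan import *
s,P,R=st(); print(s['force'],s['joints'].round(3),s['width'])
for h in (.005,0,-.008): print(need(P,R,START+h*n-.014*R[:,2]-.002*R[:,0],R0))
cap('scene','pics/scene10.png');cap('top','pics/top10.png')
a=cv2.imread('pics/top10.png')[135:200,345:435];b=cv2.imread('pics/scene10.png')[200:265,235:325]
cv2.imwrite('pics/v10.png',cv2.resize(np.hstack([a,b]),None,fx=4.4,fy=4.4,interpolation=cv2.INTER_CUBIC))
"
```

```text
clock: 12.2
tool_pos: [0.5914, -0.1754, 0.1291]
orientation: [-3.082, -0.033, -0.559]
force: [-0.1, 0.2, 0.1]
width: -0.0
[-0.12979103  0.19862207  0.11835164] [ 0.138  0.517  0.196  2.055 -0.745  0.313 -0.573] -3.0921876640949185e-06
(array([-0.35,  9.44,  0.04]), array([-0.0012, -0.    ,  0.0077]), array([-0.0025, -0.    ,  0.0074]))
(array([-0.35,  9.44,  0.04]), array([-0.0004,  0.    ,  0.0126]), array([-0.0025, -0.    ,  0.0124]))
(array([-0.35,  9.44,  0.04]), array([0.0009, 0.0001, 0.0205]), array([-0.0025, -0.    ,  0.0204]))
```

View pics/v10.png

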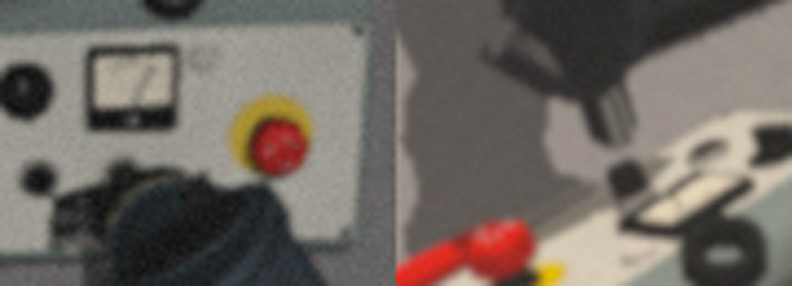

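```bash
python3 -m handwheel '[[0,0,0,-0.001,0,0.008,255],[0,0,0,0.0005,0,0.004,255],[0,0,0,0.0005,0,0.004,255],[0,0,0,0,0,0,255],[0,0,0,0,0,0,255]]'; python3 -c "
from plan import *
s,P,R=st(); print(s['force'],s['force']@n,(P+.014*R[:,2]-START)@n,s['joints'].round(3))"
```

```text
clock: 12.8
tool_pos: [0.5973, -0.1749, 0.1137]
orientation: [-3.082, -0.034, -0.559]
force: [-1.6, 0.7, 4.1]
width: 0.0002
[-1.58633795  0.74708981  4.1496705 ] 4.379548351308291 -0.0035055692795122394 [ 0.161  0.544  0.159  2.055 -0.769  0.279 -0.551]
```

```bash
python3 -m handwheel '[[0,0,0,0.0005,0,0.003,255],[0,0,0,0.0003,0,0.002,255],[0,0,0,0,0,0,255],[0,0,0,0,0,0,255]]'; python3 -c "
from plan import *
s,P,R=st(); print(s['force'],s['force']@n,(P+.014*R[:,2]-START)@n,s['joints'].round(3))"; python3 -m handwheel '[[0,0,0,0.0003,0,0.002,255],[0,0,0,0,0,0,255],[0,0,0,0,0,0,255]]'; python3 -c "
from plan import *
s,P,R=st(); print(s['force'],s['force']@n,(P+.014*R[:,2]-START)@n,s['joints'].round(3))"
```

```text
clock: 13.2
tool_pos: [0.5994, -0.1748, 0.1102]
orientation: [-3.081, -0.033, -0.56]
force: [-8.3, 1.8, 14.5]
width: -0.0002
[-8.2692451   1.75120487 14.49733209] 16.6720515936989 -0.007621004184288269 [ 0.166  0.552  0.15   2.053 -0.775  0.272 -0.546]
clock: 13.5
tool_pos: [0.5998, -0.1749, 0.1098]
orientation: [-3.081, -0.033, -0.561]
force: [-20.6, 3.5, 35.8]
width: 0.0001
[-20.58552504   3.49413988  35.83079158] 41.28758496258165 -0.008093930034393699 [ 0.168  0.552  0.148  2.053 -0.777  0.27  -0.544]
```

It is firmly on its stop: the force rose from 17 to 41 N over 0.5 mm. I'll hold it there and then withdraw.

```bash
python3 -m handwheel '[[0,0,0,0,0,0,255],[0,0,0,0,0,0,255],[0,0,0,0,0,0,255],[0,0,0,0,0,0,255],[0,0,0,0,0,0,255],[0,0,0,0,0,-0.01,255],[0,0,0,-0.003,0,-0.02,255],[0,0,0,-0.005,0,-0.04,255],[0,0,0,-0.01,0,-0.04,255],[0,0,0,-0.02,0,-0.03,255],[0,0,0,-0.02,0,-0.03,255],[0,0,0,0,0,0,255]]'; python3 -m handwheel '[[0,0,0,-0.01,0,-0.02,255],[0,0,0,0,0,0,255],[0,0,0,0,0,0,255],[0,0,0,0,0,0,255],[0,0,0,0,0,0,255]]'; python3 -c "
from plan import *
s,P,R=st(); print(s['force'],s['joints'].round(3),s['qvel'].round(3))
cap('scene','pics/scene11.png');cap('top','pics/top11.png')
f=lambda i:np.hstack([cv2.imread(f'pics/top{i}.png')[115:210,335:435],cv2.imread(f'pics/scene{i}.png')[205:300,220:320]])
cv2.imwrite('pics/v11.png',cv2.resize(np.vstack([f(0),f(11)]),None,fx=3.1,fy=3.1,interpolation=cv2.INTER_CUBIC))
"
```

```text
clock: 14.7
tool_pos: [0.4844, -0.1792, 0.2487]
orientation: [-3.081, -0.03, -0.564]
force: [0.7, 0.5, 0.1]
width: 0.0002
clock: 15.2
tool_pos: [0.4708, -0.1784, 0.2608]
orientation: [-3.082, -0.034, -0.557]
force: [0.1, -0.3, -0.1]
width: 0.0
[ 0.14083513 -0.27189553 -0.13551412] [-0.035  0.185  0.479  2.139 -0.465  0.561 -0.764] [-0.    -0.004  0.005  0.001  0.002  0.003 -0.002]
```

View pics/v11.png

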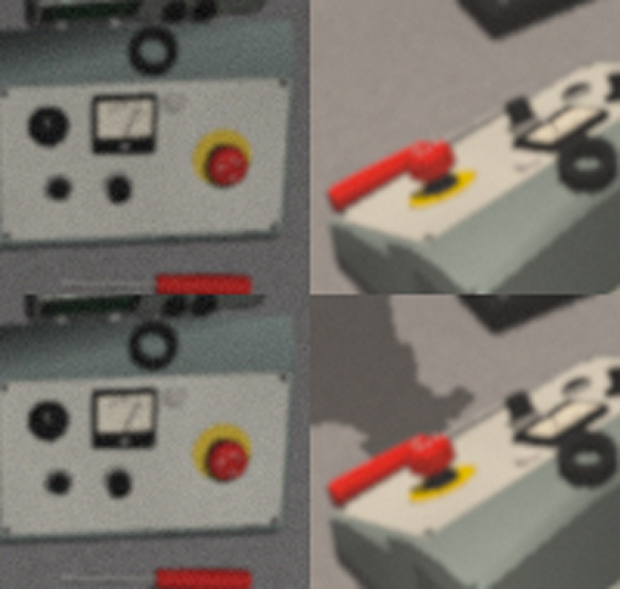

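The before and after views match: the mushroom is out, the plunger is up, and the selector, tape and screwdriver haven't moved.

```bash
python3 -c "
from bench import ticket
print(ticket.job_done())"
```

```text
the job is handed in; nothing more can be done
None
```

The emergency stop check and the power restart are both done, in the order asked, and the job was handed in at about 15.3 s on the robot's clock.

- **Press:** I pushed the mushroom button to its end stop, where the axial force rose to 48 N with almost no further travel. With the hand off, the picture showed it staying in.
- **Release:** I gripped the head and turned it 46° clockwise, or 0.80 rad, measured from the tool. When I let go, it sprang back out, and the picture matched the first one.
- **Start plunger:** I pressed the tall plunger to its stop, about 8.1 mm at 41 N. I held it there for roughly 0.8 s, then let it come back up.
- **Last check:** in the final pictures, cropped to the desk and the screwdriver in front of it, both controls stand as they did at the start, and the flush button, selector, tape and screwdriver have not moved. The arm is clear, with no force on it. I did not compare the rest of the bench before and after.

**Off plan:**
- **Tool angle:** joint 6 came within 0.002 rad of its lower range limit, so I tilted the tool back. It stood 4° off the panel normal for the mushroom and 9° off for the plunger. The contact forces were still close to the panel normal.
- **Force reading:** during the first press it showed no force 4 mm past the estimated top of the button, then 9 N at 7 mm. The end stop still came within about 0.3 mm of where I expected it.

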